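Nest the component cups and hold the stack up for handing over

TASK

Clear the counting scale: leaving the black cup standing on the scale's pan, nest the empty blue cup fully into it first, then nest the orange cup, with its two brass standoffs, fully into the blue one. Then take hold of the black cup at the bottom, lift the whole nested stack straight up so that it is at least 8 cm above the pan, and finish while still holding it there, level and steady, ready for a colleague to take. Keep the cups upright, the standoffs in the orange cup, and leave the other things on the bench where they are.

Things in the scene. Friction and masses are not known exactly. Their poses are not given: they have to be found in the camera images.
- scale: White bench counting scale that stands fast on the bench: housing 200 x 160 mm and 30 mm high, with a round flat steel pan of 128 mm diameter whose top is 40 mm above the bench. Origin: on the bench under the pan's centre (the housing reaches 120 mm to its -x side, where the display is, and 80 mm to +x); z up. The pan is rigid.
- black_cup: Black round open cup, bottom of the stack, 44 mm tall: inside like the other two, outside with a thick upright collar of 60 mm diameter from 16 to 44 mm above its underside, 3 mm wider all round than the cups above, by which the stack is held. Mouth 50 mm. 60 g. Empty, on the pan near its middle. The full stack's top is 72 mm above its underside. Origin: centre of the underside, z up.
- blue_cup: Blue round open cup, 44 mm tall: tapered body (diameter 28 mm at the foot, 45 mm at 30 mm up), then an upright collar, diameter 54 mm, from 30 to 44 mm (mouth 50 mm). 60 g, empty, on the bench left or right of the scale. Nested, it sits 14 mm higher than the cup below, collar foot on that rim, 2 mm sideways play; fingers reaching below its collar would meet that rim. Origin: centre of underside.
- orange_cup: Orange cup, same shape and origin as the blue cup, on the bench on the other side of the scale from it; the two standoffs are in it. It nests in the blue cup as the blue does in the black, so it ends 28 mm above the black cup.
- standoff1: Small brass cylinder, diameter 9 mm, length 14 mm, 10 g, loose in the orange cup. Origin: centre of one end face.
- standoff2: Small brass cylinder like standoff1, also loose in the orange cup.
- spool: Bystander: grey spool, diameter 54 mm, 42 mm tall, standing on the bench beyond the cups, on the left (+y). Origin: centre of the underside.
- spray_can: Bystander: blue and white aerosol can, diameter 52 mm, 170 mm tall, standing on the bench beyond the cups, on the right (-y). Origin: centre of the underside.
- screwdriver: Bystander: screwdriver with a red handle, 180 mm long, lying on the bench at the right (-y). Origin: about its middle, x along it.
- circuit_board: Bystander: green circuit board 95 x 70 mm, up to 13 mm high with its black chips, lying on the bench at the left (+y), near the robot. Origin: centre of the underside.

How it is judged:
By the outcome, as a careful person would: the job done as asked, in the order asked, and still so for the second after the job is handed in, while the arm keeps its last pose, push and grip.
It also fails if it takes over 72 s, if anything falls off the work surface, if the arm or the gripper's body presses on something with over 40 N, if the wrist force passes 120 N, or if a joint passes its speed limit or range.

ROBOT

A 6-joint arm with a two-finger parallel gripper is mounted at the origin on the work surface. World frame = base frame: x ahead of the robot, y to its left, z up, the work surface at z = 0. Lengths are in mm, angles in rad, forces in N, time in s.
With the tool pointing down it reaches from about 300 to 875 mm from the base axis. Payload 6.4 kg.
Tool frame: the origin (TCP) lies between the finger pads; the fingertips stand 8 mm ahead of it and the grasp point (between the pads) lies 11 mm behind it; z points along the fingers, y is the direction in which the jaws open and shut (so a half turn about z gives the same grasp; the last joint's range is limited). The gripper opens to 85 mm and grips with 20 to 120 N. Pads are 22 mm wide; open, the fingers measure 114 mm over their backs; the gripper's body (76 mm by 85 mm) begins 54 mm behind the grasp point. The pads swing forward as they close: fully open they stand 13 mm farther back than shut.
Start: joints at [-1.526, 0.181, 1.607, -0, 1.354, -0.206], TCP at [142.718, -557.021, 209.988] pointing down, gripper open.
Joint ranges: [-2.99, 2.99], [-0.89, 2.07], [0.3, 2.58], [-1.14, 4.28], [0, 2.63], [-3.12, 3.12]. Speed limits (rad/s): [2.57, 2.57, 3.01, 3.14, 3.14, 3.14].

INTERFACE

Orientations are given as [roll, pitch, yaw] about the fixed x, y, z axes, in that order (R = Rz(yaw) Ry(pitch) Rx(roll)).
In Python, from rig import bot gives the robot as it stands.
- The arm moves only by the tool play_rows, never from a script. Its argument "deltas" is a list of rows, each an object of numbers: "fingers": the opening, from -1 (shut) to 1 (fully open); "x", "y", "z": the shift along the tool's x, y, z in mm; "wx", "wy", "wz": the turn, a rotation vector about the tool's x, y, z in degrees. A call has 1 to 12 rows; each row is the pose to reach, as a shift and turn from the pose commanded when the call began, along the tool's axes at that moment; what a row does not reach only later rows make up. A row lasts 1/8 s, in which the tool goes at most 62.5 mm and 10.7 degrees, less where a joint would pass 70% of its speed; a pose out of reach is approached as far as the arm can. A call with a gripper value outside its range is refused whole. The fingers move at their own pace and stop on an object; "squeeze" is the grip in N (left out, the last holds). Time passes only in rows, so rows that repeat a pose let the fingers close. It gives the time, the measured TCP pose, the force and the opening at its end, in the units of the state.
- bot.state(): the state, without advancing time (a new reading comes with each control period).
- bot.get_image(name): name is "side" or "top"; returns a dict with "color" (400x640x3 uint8, red, green, blue), "z_map" (400x640 float32, mm along the optical axis (not along the pixel's ray), 0 where there is no reading), "fx", "fy", "cx", "cy" (pixels), "camera_from_world" (4x4, takes a point from world to camera coordinates). Camera axes: x right, y down, z forward; pixel columns grow to the right and rows downward; lengths in mm; the calibration is good to about 2 mm. A picture is of the moment at which its call begins.
- bot.sign_off(): hands the job in, once; it reports no verdict.
The state is a dict: "time_s": time; "qpos": joint angles; "joint_velocities": joint speeds; "joint_efforts": joint torques, N m; "eef_pos": TCP position; "tool_rot": TCP orientation; "contact_force": force on the tool from outside, world axes, zero at the start; "torque": the same for the moment, N m; "finger_gap": opening from 0.0 (shut) to 1.0 (fully open).
Only numpy, scipy, OpenCV 4.12 (cv2) and the standard library are available. Lean on these libraries where they do the work, as an engineer would, in place of code of your own. Each camera call takes 0.05 s, during which the arm holds its last target. There are 200 camera calls.

## Working session

There is one attempt and no reset: what is moved stays moved. The work goes in short steps, Python scripts to look and compute and a tool call to move; the robot and the scene stay as the last step left them, time stands still between calls to the robot, and variables do not carry over. Pictures are saved under pics/ and viewed, on a budget of 10 in all, crops included, one or two more only if the job needs it, and the job is handed in when it is done.

Besides the shell and the picture viewer there is one more tool, called after "Emit:" as name(argument=value, ...), one argument or row to a line, values as JSON. play_rows: Moves the arm, as the interface text tells. Its arguments: {"type":"object","properties":{"deltas":{"type":"array"},"squeeze":{"type":"number"}},"required":["deltas"]}

```bash
ls; mkdir -p pics; python3 - <<'E'
from rig import bot
import cv2,numpy as np
s=bot.state();print(s)
for n in("top","side"):
    d=bot.get_image(n);np.savez(f"pics/{n}0.npz",**d)
    cv2.imwrite(f"pics/{n}0.png",d["color"][...,::-1]);print(n,d["fx"],d["fy"],d["cx"],d["cy"],d["camera_from_world"].round(3).tolist())
E
```

```text
pics
{'time_s': 0.0, 'qpos': array([-1.52627699e+00,  1.81565703e-01,  1.60806271e+00,  1.18697417e-05,
        1.35376930e+00, -2.06339672e-01]), 'joint_velocities': array([ 0.00059271,  0.00052907,  0.00102494, -0.00013455,  0.00101549,
       -0.00019478]), 'joint_efforts': array([ 1.81745701e-03, -4.44867289e+01, -3.51332831e+01, -2.18539776e-04,
        9.15440643e-03, -2.62585473e-05]), 'eef_pos': array([ 142.70685534, -556.3806044 ,  209.04388092]), 'tool_rot': array([-3.13982826e+00, -3.81158735e-04,  2.50856108e-01]), 'contact_force': array([-0.53094354, -0.38212556,  0.02725328]), 'torque': array([-0.02517216,  0.01110565,  0.07420383]), 'finger_gap': 0.9990960520907194}
top 379.3035147759008 379.3035147759008 320.1322713733986 200.4522005073762 [[0.009, -1.0, 0.007, -24.75], [-0.992, -0.009, -0.129, 542.169], [0.129, -0.006, -0.992, 1028.917], [0.0, 0.0, 0.0, 1.0]]
side 391.6737339339269 391.6737339339269 324.02105161026714 199.99187008179317 [[-0.967, -0.253, -0.008, 501.046], [-0.185, 0.727, -0.661, 142.447], [0.174, -0.638, -0.75, 1185.887], [0.0, 0.0, 0.0, 1.0]]
```

View pics/top0.png

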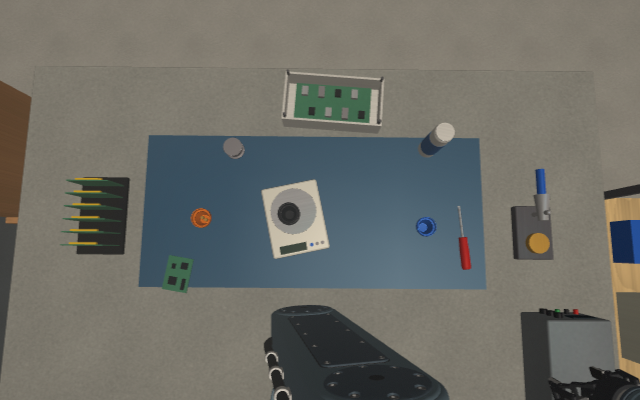

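View pics/side0.png

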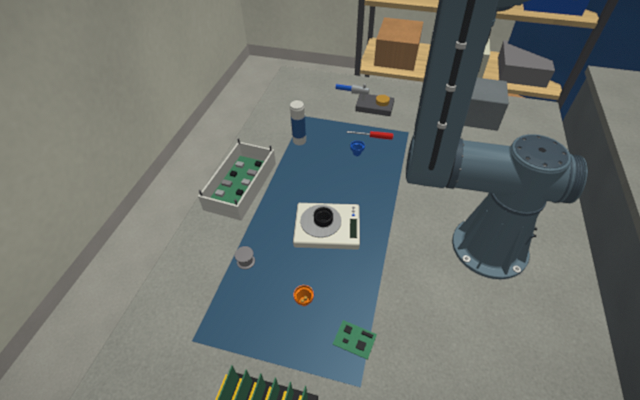

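Top view: orange cup at (201,218), blue at (426,226), black at (289,213) on the pan. The side view shows all three as well, unoccluded.

```bash
cat > h.py <<'E'
import cv2,numpy as np
from rig import bot
def grab(n):
    d=bot.get_image(n);return d
def pts(d):
    z=d["z_map"].astype(float);v,u=np.mgrid[:z.shape[0],:z.shape[1]]
    P=np.stack([(u-d["cx"])/d["fx"]*z,(v-d["cy"])/d["fy"]*z,z],-1)
    T=d["camera_from_world"];return (P-T[:3,3])@T[:3,:3]
def ray(d,uv,h):
    T=d["camera_from_world"];R=T[:3,:3];c=-R.T@T[:3,3]
    uv=np.atleast_2d(uv).astype(float)
    r=np.c_[(uv[:,0]-d["cx"])/d["fx"],(uv[:,1]-d["cy"])/d["fy"],np.ones(len(uv))]@R
    return c+r*((h-c[2])/r[:,2])[:,None]
def project(d,P):
    T=d["camera_from_world"];p=np.atleast_2d(P)@T[:3,:3].T+T[:3,3]
    return np.c_[p[:,0]/p[:,2]*d["fx"]+d["cx"],p[:,1]/p[:,2]*d["fy"]+d["cy"]]
def mask(d,c):
    h=cv2.cvtColor(d["color"],cv2.COLOR_RGB2HSV)
    return {"orange":cv2.inRange(h,(4,150,80),(20,255,255)),"blue":cv2.inRange(h,(105,190,60),(125,255,255)),
     "black":cv2.inRange(h,(0,0,0),(180,255,75)),"white":cv2.inRange(h,(0,0,0),(180,70,255))}[c]
def blob(d,c,near,box=30):
    m=mask(d,c);k=np.zeros_like(m);u,v=map(int,near);k[v-box:v+box,u-box:u+box]=m[v-box:v+box,u-box:u+box]
    n,l,s,ce=cv2.connectedComponentsWithStats(k);i=1+np.argmax(s[1:,4]);return (l==i),s[i],ce[i]
E
python3 - <<'E'
from h import *
D={n:dict(np.load(f"pics/{n}0.npz")) for n in("top","side")}
near={"top":dict(orange=(201,218),blue=(426,226),black=(289,213)),"side":dict(orange=(304,295),blue=(357,148),black=(323,215))}
for c,h0 in(("orange",0),("blue",0),("black",40)):
  for n in D:
    d=D[n];m,s,ce=blob(d,c,near[n][c]);W=pts(d)[m];z=W[:,2]
    rim=W[(z>h0+36)&(z<h0+52)]
    (x,y),r=cv2.minEnclosingCircle(rim[:,:2].astype(np.float32))
    hull=cv2.convexHull(np.argwhere(m)[:,::-1].astype(np.int32))
    # ellipse of the outer blob as rough check, at rim height
    print(c,n,"bbox",s,"z",np.percentile(z,[0,10,50,90,100]).round(),"n",len(rim),"circ",round(x,1),round(y,1),round(r,1),"mean",rim.mean(0).round(1),"centroid ray",ray(d,ce,h0+30).round(1))
d=D["top"];W=pts(d)
E
```

```text
orange top bbox [191 208  20  20 294] z [  -2.    3.   26.   42. 1090.] n 60 circ 490.4 310.6 27.3 mean [490.9 310.9  41.3] centroid ray [[491.7 313.7  30. ]]
orange side bbox [294 286  19  20 293] z [ -0.   8.  29.  42. 988.] n 64 circ 492.1 310.4 27.0 mean [494.5 318.7  41.1] centroid ray [[495.3 307.7  30. ]]Traceback (most recent call last):
  File "<stdin>", line 6, in <module>
  File "h.py", line 23, in blob
    n,l,s,ce=cv2.connectedComponentsWithStats(k);i=1+np.argmax(s[1:,4]);return (l==i),s[i],ce[i]
                                                     ~~~~~~~~~^^^^^^^^^
    return _wrapfunc(a, 'argmax', axis=axis, out=out, **kwds)
    return bound(*args, **kwds)
ValueError: attempt to get argmax of an empty sequence
```

```bash
python3 - <<'E'
from h import *
ims=[]
for n,near in(("top",[(201,218),(426,226),(289,213)]),("side",[(304,295),(357,148),(323,215)])):
    c=cv2.imread(f"pics/{n}0.png");ims.append(np.hstack([cv2.resize(c[v-20:v+20,u-20:u+20],None,fx=6.5,fy=6.5,interpolation=0) for u,v in near]))
cv2.imwrite("pics/crop0.png",np.vstack(ims))
E
```

```text
(no output)
```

View pics/crop0.png

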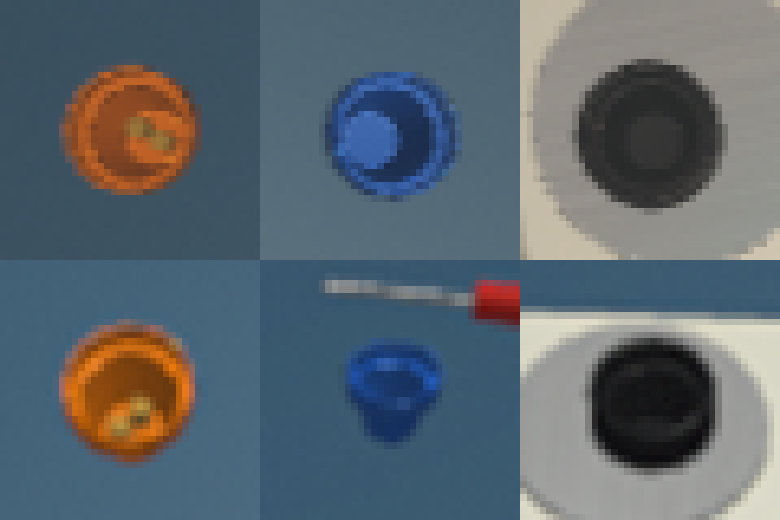

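Crops show the three cups clearly: orange holds two brass pieces, blue is empty, black sits on the pan. Depth-based fitting works, so I'll select points by height only.

```bash
cat >> h.py <<'E'
def rim(d,near,h,r,tol=5,box=22):
    """fit a circle (fixed outer radius) to depth points near height h"""
    u,v=map(int,near);W=pts(d)[v-box:v+box,u-box:u+box].reshape(-1,3)
    W=W[np.abs(W[:,2]-h)<tol]
    c=np.median(W[:,:2],0);W=W[np.hypot(*(W[:,:2]-c).T)<r+8]
    (x,y),R=cv2.minEnclosingCircle(W[:,:2].astype(np.float32))
    from scipy.optimize import least_squares
    f=least_squares(lambda p:np.hypot(W[:,0]-p[0],W[:,1]-p[1])-p[2],[x,y,r],loss="soft_l1").x
    return dict(n=len(W),enc=np.round([x,y,R],1),fit=np.round(f,1),z=W[:,2].mean().round(1))
E
python3 - <<'E'
from h import *
D={n:dict(np.load(f"pics/{n}0.npz")) for n in("top","side")}
near={"top":dict(orange=(201,218),blue=(426,226),black=(289,213)),"side":dict(orange=(304,295),blue=(357,148),black=(323,215))}
for c,h in(("orange",44),("blue",44),("black",84)):
  for n in D:
    print(c,n,rim(D[n],near[n][c],h,28))
    m=None
    if c!="black":
      hsv=cv2.cvtColor(D[n]["color"],cv2.COLOR_RGB2HSV);u,v=near[n][c];print(hsv[v-1:v+2,u-1:u+2].reshape(-1,3).tolist()[:4], hsv[v-18,u-18])
# pan centre and scale
  # neighbours heights
d=D["top"];W=pts(d)
for nm,uv in dict(pan=(300,200),spool=(234,147),can=(444,132),driver=(463,250),pcb=(178,272)).items(): print(nm,W[uv[1],uv[0]].round(0))
E
```

```text
orange top {'n': 56, 'enc': array([490.5, 310.6,  27.3]), 'fit': array([490.8, 310. ,  25.8]), 'z': np.float64(42.3)}
[[15, 172, 144], [18, 158, 152], [19, 157, 149], [14, 174, 135]] [103  99  95]
orange side {'n': 69, 'enc': array([492.4, 310.3,  27.3]), 'fit': array([492.4, 310.1,  25.8]), 'z': np.float64(43.3)}
[[14, 224, 125], [13, 221, 121], [13, 223, 118], [13, 216, 124]] [103 115 118]
blue top {'n': 53, 'enc': array([ 472.6, -315. ,   27.1]), 'fit': array([ 472.6, -314.6,   25.7]), 'z': np.float64(42.7)}
[[109, 158, 181], [109, 152, 163], [109, 158, 76], [109, 162, 170]] [102  80 115]
blue side {'n': 47, 'enc': array([ 472.6, -316.5,   29.6]), 'fit': array([ 472.7, -315.9,   25.8]), 'z': np.float64(42.7)}
[[109, 195, 106], [109, 195, 102], [109, 191, 100], [109, 195, 107]] [103 124 111]
black top {'n': 122, 'enc': array([501.8,  64.7,  29.8]), 'fit': array([501.7,  64.5,  27.3]), 'z': np.float64(82.7)}
black side {'n': 113, 'enc': array([502.1,  63.9,  30.4]), 'fit': array([502.1,  64.7,  27.3]), 'z': np.float64(83.3)}
pan [543.  37.  37.]
spool [692. 226.  41.]
can [ 701. -328.  171.]
driver [ 408. -421.   22.]
pcb [340. 378.   5.]
```

Both views agree to within 2 mm: orange (491.5, 310.3), blue (472.7, −315.5) and black (502, 64.6). Rim heights come out right. I'll move above the blue cup with yaw 0.

Emit:
play_rows(
  deltas=[
    {"x":380,"y":-151,"z":60,"wz":14.4,"fingers":1},
    {"x":380,"y":-151,"z":60,"wz":14.4,"fingers":1},
    {"x":380,"y":-151,"z":60,"wz":14.4,"fingers":1},
    {"x":380,"y":-151,"z":60,"wz":14.4,"fingers":1},
    {"x":380,"y":-151,"z":60,"wz":14.4,"fingers":1},
    {"x":380,"y":-151,"z":60,"wz":14.4,"fingers":1},
    {"x":380,"y":-151,"z":90,"wz":14.4,"fingers":1},
    {"x":380,"y":-151,"z":110,"wz":14.4,"fingers":1},
    {"x":380,"y":-151,"z":110,"wz":14.4,"fingers":1},
    {"x":380,"y":-151,"z":110,"wz":14.4,"fingers":1},
  ],
  squeeze=30,
)

```text
validation failed for argument at $.de...
```

Emit:
play_rows(
  deltas=[
    {"fingers":1.0,"x":190.0,"y":-75.0,"z":30.0,"wx":0.0,"wy":0.0,"wz":7.0},
  ],
  squeeze=30,
)

```text
time_s: 0.22
eef_pos: [191.0, -522.7, 201.0]
tool_rot: [3.14, 0.001, 0.121]
contact_force: [2.3, -0.2, 0.5]
finger_gap: 1.004
```

Emit:
play_rows(
  deltas=[
    {"fingers":1.0,"x":304,"y":-167,"z":60,"wx":0,"wy":0,"wz":7.4},
    {"fingers":1.0,"x":304,"y":-167,"z":60,"wx":0,"wy":0,"wz":7.4},
    {"fingers":1.0,"x":304,"y":-167,"z":60,"wx":0,"wy":0,"wz":7.4},
    {"fingers":1.0,"x":304,"y":-167,"z":60,"wx":0,"wy":0,"wz":7.4},
    {"fingers":1.0,"x":304,"y":-167,"z":60,"wx":0,"wy":0,"wz":7.4},
    {"fingers":1.0,"x":304,"y":-167,"z":60,"wx":0,"wy":0,"wz":7.4},
    {"fingers":1.0,"x":304,"y":-167,"z":100,"wx":0,"wy":0,"wz":7.4},
    {"fingers":1.0,"x":304,"y":-167,"z":100,"wx":0,"wy":0,"wz":7.4},
    {"fingers":1.0,"x":304,"y":-167,"z":100,"wx":0,"wy":0,"wz":7.4},
  ],
)

```text
time_s: 1.35
eef_pos: [472.8, -316.6, 101.6]
tool_rot: [3.141, -0.0, -0.001]
contact_force: [0.3, 0.5, 0.3]
finger_gap: 0.998
```

Emit:
play_rows(
  deltas=[
    {"fingers":0.27,"x":-80,"y":0,"z":0,"wx":0,"wy":0,"wz":0},
    {"fingers":0.27,"x":-80,"y":0,"z":0,"wx":0,"wy":0,"wz":0},
    {"fingers":0.27,"x":-80,"y":0,"z":60,"wx":0,"wy":0,"wz":0},
    {"fingers":0.27,"x":-80,"y":0,"z":86,"wx":0,"wy":0,"wz":0},
    {"fingers":0.27,"x":-80,"y":0,"z":89,"wx":0,"wy":0,"wz":0},
    {"fingers":0.27,"x":-80,"y":0,"z":91,"wx":0,"wy":0,"wz":0},
    {"fingers":0.27,"x":-80,"y":0,"z":92,"wx":0,"wy":0,"wz":0},
    {"fingers":0.27,"x":-80,"y":0,"z":93,"wx":0,"wy":0,"wz":0},
  ],
)

```text
time_s: 2.35
eef_pos: [393.6, -316.9, 9.0]
tool_rot: [3.14, -0.001, -0.0]
contact_force: [0.8, 0.0, 0.3]
finger_gap: 0.634
```

Emit:
play_rows(
  deltas=[
    {"fingers":0.27,"x":0,"y":0,"z":1,"wx":0,"wy":0,"wz":0},
    {"fingers":0.27,"x":0,"y":0,"z":1,"wx":0,"wy":0,"wz":0},
  ],
)

```text
time_s: 2.6
eef_pos: [392.9, -316.1, 7.0]
tool_rot: [3.141, -0.0, -0.0]
contact_force: [-0.1, -0.9, 0.1]
finger_gap: 0.632
```

Emit:
play_rows(
  deltas=[
    {"fingers":0.27,"x":0,"y":0,"z":1,"wx":0,"wy":0,"wz":0},
    {"fingers":0.27,"x":0,"y":0,"z":1,"wx":0,"wy":0,"wz":0},
  ],
)

```text
time_s: 2.85
eef_pos: [392.8, -316.0, 5.8]
tool_rot: [-3.141, 0.0, -0.0]
contact_force: [-0.5, 0.1, 0.3]
finger_gap: 0.634
```

Emit:
play_rows(
  deltas=[
    {"fingers":0.27,"x":0,"y":0,"z":1,"wx":0,"wy":0,"wz":0},
    {"fingers":0.27,"x":0,"y":0,"z":1,"wx":0,"wy":0,"wz":0},
  ],
)

```text
time_s: 3.1
eef_pos: [392.8, -316.0, 4.8]
tool_rot: [-3.141, 0.0, -0.0]
contact_force: [-0.4, -0.2, -0.7]
finger_gap: 0.636
```

Emit:
play_rows(
  deltas=[
    {"fingers":0.27,"x":0,"y":0,"z":1,"wx":0,"wy":0,"wz":0},
    {"fingers":0.27,"x":0,"y":0,"z":1,"wx":0,"wy":0,"wz":0},
  ],
)

```text
time_s: 3.35
eef_pos: [392.8, -316.0, 3.8]
tool_rot: [-3.141, 0.0, -0.001]
contact_force: [0.7, 0.9, 0.5]
finger_gap: 0.638
```

Emit:
play_rows(
  deltas=[
    {"fingers":0.27,"x":0,"y":0,"z":1,"wx":0,"wy":0,"wz":0},
    {"fingers":0.27,"x":0,"y":0,"z":1,"wx":0,"wy":0,"wz":0},
  ],
)

```text
time_s: 3.6
eef_pos: [392.8, -316.0, 2.8]
tool_rot: [-3.141, 0.0, -0.001]
contact_force: [0.1, 0.3, -0.6]
finger_gap: 0.633
```

Emit:
play_rows(
  deltas=[
    {"fingers":0.27,"x":0,"y":0,"z":1,"wx":0,"wy":0,"wz":0},
    {"fingers":0.27,"x":0,"y":0,"z":1,"wx":0,"wy":0,"wz":0},
  ],
)

```text
time_s: 3.85
eef_pos: [392.8, -316.1, 1.8]
tool_rot: [-3.141, 0.0, -0.001]
contact_force: [-0.2, 0.6, 0.0]
finger_gap: 0.635
```

Emit:
play_rows(
  deltas=[
    {"fingers":0.27,"x":0,"y":0,"z":1,"wx":0,"wy":0,"wz":0},
    {"fingers":0.27,"x":0,"y":0,"z":1,"wx":0,"wy":0,"wz":0},
  ],
)

```text
time_s: 4.1
eef_pos: [392.8, -316.0, 0.8]
tool_rot: [-3.141, 0.0, -0.001]
contact_force: [-0.5, -1.0, 0.6]
finger_gap: 0.632
```

Emit:
play_rows(
  deltas=[
    {"fingers":0.27,"x":0,"y":0,"z":1,"wx":0,"wy":0,"wz":0},
    {"fingers":0.27,"x":0,"y":0,"z":1,"wx":0,"wy":0,"wz":0},
  ],
)

```text
time_s: 4.35
eef_pos: [392.8, -316.0, -0.2]
tool_rot: [-3.141, 0.0, -0.0]
contact_force: [0.4, 0.2, -0.2]
finger_gap: 0.634
```

Emit:
play_rows(
  deltas=[
    {"fingers":0.27,"x":0,"y":0,"z":1,"wx":0,"wy":0,"wz":0},
    {"fingers":0.27,"x":0,"y":0,"z":1,"wx":0,"wy":0,"wz":0},
  ],
)

```text
time_s: 4.6
eef_pos: [392.8, -316.0, -1.2]
tool_rot: [-3.141, 0.0, -0.001]
contact_force: [-0.1, -0.6, 0.4]
finger_gap: 0.635
```

```bash
python3 - <<'E'
from h import *
d=grab("side");W=pts(d)
u,v=project(d,[392.8,-316,5])[0].astype(int);print(u,v)
c=d["color"][v-40:v+30,u-50:u+50,::-1]
cv2.imwrite("pics/touch.png",cv2.resize(c,None,fx=7,fy=7,interpolation=0))
E
```

```text
378 155
```

View pics/touch.png

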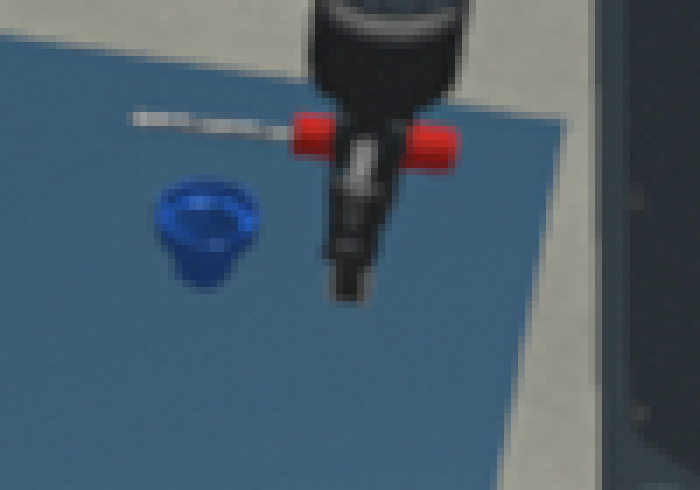

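The side crop shows the near fingertip at (348,300), very close to the mat, and the blue cup untouched. I'll continue a little further.

Emit:
play_rows(
  deltas=[
    {"fingers":0.27,"x":0,"y":0,"z":1,"wx":0,"wy":0,"wz":0},
    {"fingers":0.27,"x":0,"y":0,"z":1,"wx":0,"wy":0,"wz":0},
  ],
)

```text
time_s: 4.9
eef_pos: [392.8, -316.0, -2.2]
tool_rot: [-3.141, 0.0, -0.001]
contact_force: [0.4, 0.1, -0.9]
finger_gap: 0.637
```

Emit:
play_rows(
  deltas=[
    {"fingers":0.27,"x":0,"y":0,"z":1,"wx":0,"wy":0,"wz":0},
    {"fingers":0.27,"x":0,"y":0,"z":1,"wx":0,"wy":0,"wz":0},
  ],
)

```text
time_s: 5.15
eef_pos: [392.8, -316.0, -3.2]
tool_rot: [-3.141, 0.0, -0.001]
contact_force: [-0.1, -0.1, 0.2]
finger_gap: 0.633
```

```bash
python3 - <<'E'
from h import *
d=grab("side");W=pts(d);g=d["color"].sum(-1)
for u in (376,377,378):
  print([(v,W[v,u].round(1).tolist(),int(g[v,u])) for v in range(148,164,1)])
print(project(d,[[392.8,-286,0],[392.8,-283,3],[472.7,-315.5,0]]).round(1))
s=bot.state();print(s["contact_force"],s["joint_efforts"].round(2),s["eef_pos"])
E
```

```text
[(148, [399.3, -258.0, 91.4], 88), (149, [399.8, -267.2, 78.9], 118), (150, [399.1, -264.7, 76.6], 141), (151, [398.4, -260.7, 75.6], 126), (152, [397.8, -259.2, 72.3], 107), (153, [399.2, -279.4, 49.9], 126), (154, [398.9, -280.8, 44.0], 133), (155, [398.1, -277.2, 42.5], 124), (156, [398.1, -282.2, 33.3], 114), (157, [397.5, -280.4, 30.2], 123), (158, [399.2, -305.0, 3.1], 219), (159, [398.6, -302.6, 0.4], 275), (160, [397.5, -295.8, 1.7], 272), (161, [396.8, -292.5, -0.2], 272), (162, [396.1, -289.9, -2.7], 270), (163, [394.9, -280.9, 0.8], 270)]
[(148, [395.5, -253.6, 95.9], 101), (149, [396.5, -268.8, 78.3], 121), (150, [395.2, -259.0, 82.3], 161), (151, [395.0, -261.9, 75.2], 152), (152, [394.2, -257.2, 74.8], 104), (153, [395.4, -276.6, 53.2], 105), (154, [395.4, -282.1, 43.6], 117), (155, [395.0, -282.6, 38.5], 93), (156, [394.6, -282.3, 34.1], 89), (157, [393.7, -276.9, 34.1], 111), (158, [395.9, -309.1, 0.2], 216), (159, [395.0, -303.9, 0.0], 277), (160, [394.3, -300.3, -1.6], 273), (161, [393.3, -293.9, -0.6], 273), (162, [392.0, -283.8, 3.9], 270), (163, [391.6, -285.0, -2.1], 273)]
[(148, [392.5, -257.3, 93.5], 107), (149, [393.1, -270.4, 77.6], 124), (150, [392.1, -263.7, 78.9], 182), (151, [391.8, -265.1, 73.2], 170), (152, [391.3, -264.2, 69.5], 109), (153, [392.1, -279.0, 51.8], 104), (154, [391.5, -277.7, 48.3], 110), (155, [391.3, -280.5, 41.1], 97), (156, [390.7, -278.2, 38.5], 102), (157, [390.4, -279.9, 32.2], 109), (158, [392.2, -307.9, 2.2], 202), (159, [391.2, -301.7, 2.8], 265), (160, [390.7, -301.6, -1.9], 275), (161, [389.6, -293.9, 0.3], 275), (162, [388.3, -282.8, 5.6], 273), (163, [387.6, -280.4, 3.0], 270)]
[[376.8 162.3]
 [376.7 162.3]
 [357.  153.5]]
[-1.07786852 -0.35014452 -0.09474356] [ -0.   -42.15 -25.13  -0.    -0.    -0.  ] [ 392.84189367 -316.0360819    -3.15315436]
```

Depth shows the visible fingertip at z≈29 while the TCP reads −3. With no contact force, the real fingertips appear to sit about 30 mm higher than the stated tool frame implies. I'll go on by touch, in small guarded steps.

Emit:
play_rows(
  deltas=[
    {"fingers":0.27,"x":0,"y":0,"z":3,"wx":0,"wy":0,"wz":0},
    {"fingers":0.27,"x":0,"y":0,"z":6,"wx":0,"wy":0,"wz":0},
    {"fingers":0.27,"x":0,"y":0,"z":6,"wx":0,"wy":0,"wz":0},
  ],
)

```text
time_s: 5.58
eef_pos: [392.7, -315.8, -9.5]
tool_rot: [-3.141, 0.0, -0.001]
contact_force: [-0.0, 0.3, -0.4]
finger_gap: 0.633
```

```bash
python3 - <<'E'
from h import *
for n in("side","top"):
  d=grab(n);W=pts(d);g=d["color"].sum(-1)
  M=(abs(W[...,0]-393)<25)&(abs(W[...,1]+316)<60)&(W[...,2]>12)&(W[...,2]<300)
  P=W[M];print(n,len(P),np.percentile(P[:,2],[0,1,5,20,50]).round(1),P[P[:,2]<50].round(0)[:12].tolist())
print(bot.state()["joint_efforts"].round(2), bot.state()["qpos"].round(4).tolist())
E
```

```text
side 808 [ 16.7  26.   62.4 123.6 201.4] [[382.0, -343.0, 28.0], [381.0, -340.0, 26.0], [403.0, -284.0, 41.0], [399.0, -279.0, 46.0], [395.0, -278.0, 47.0], [391.0, -277.0, 49.0], [381.0, -282.0, 46.0], [403.0, -287.0, 33.0], [398.0, -277.0, 42.0], [394.0, -274.0, 46.0], [391.0, -278.0, 44.0], [388.0, -278.0, 44.0]]
top 147 [ 62.6  62.9  65.9  81.5 118.8] []
[ -0.   -42.28 -24.69  -0.     0.     0.  ] [-0.9133, 0.3472, 1.9166, -0.0, 0.8781, 0.658]
```

Emit:
play_rows(
  deltas=[
    {"fingers":0.27,"x":0,"y":0,"z":4,"wx":0,"wy":0,"wz":0},
    {"fingers":0.27,"x":0,"y":0,"z":8,"wx":0,"wy":0,"wz":0},
    {"fingers":0.27,"x":0,"y":0,"z":10,"wx":0,"wy":0,"wz":0},
  ],
)

```text
time_s: 6.05
eef_pos: [392.7, -315.9, -19.5]
tool_rot: [-3.141, 0.0, -0.001]
contact_force: [-0.9, 0.4, -0.4]
finger_gap: 0.635
```

```bash
python3 - <<'E'
from h import *
d=grab("side");W=pts(d)
for u in (376,378):
  print([(v,W[v,u].round(0).tolist()) for v in range(152,166,1)])
u,v=378,150
c=d["color"][v-45:v+35,u-50:u+50,::-1]
cv2.imwrite("pics/touch2.png",cv2.resize(c,None,fx=7,fy=7,interpolation=0))
E
```

```text
[(152, [399.0, -271.0, 62.0]), (153, [398.0, -266.0, 62.0]), (154, [397.0, -263.0, 60.0]), (155, [396.0, -257.0, 61.0]), (156, [398.0, -278.0, 37.0]), (157, [397.0, -278.0, 32.0]), (158, [397.0, -279.0, 27.0]), (159, [396.0, -278.0, 22.0]), (160, [396.0, -277.0, 19.0]), (161, [396.0, -286.0, 6.0]), (162, [395.0, -280.0, 6.0]), (163, [395.0, -278.0, 3.0]), (164, [394.0, -276.0, 1.0]), (165, [393.0, -268.0, 3.0])]
[(152, [391.0, -257.0, 76.0]), (153, [391.0, -264.0, 65.0]), (154, [390.0, -262.0, 62.0]), (155, [390.0, -264.0, 56.0]), (156, [391.0, -283.0, 34.0]), (157, [390.0, -280.0, 33.0]), (158, [390.0, -278.0, 30.0]), (159, [389.0, -277.0, 25.0]), (160, [389.0, -278.0, 20.0]), (161, [388.0, -276.0, 17.0]), (162, [389.0, -287.0, 2.0]), (163, [388.0, -282.0, 1.0]), (164, [387.0, -276.0, 2.0]), (165, [386.0, -271.0, 2.0])]
```

View pics/touch2.png

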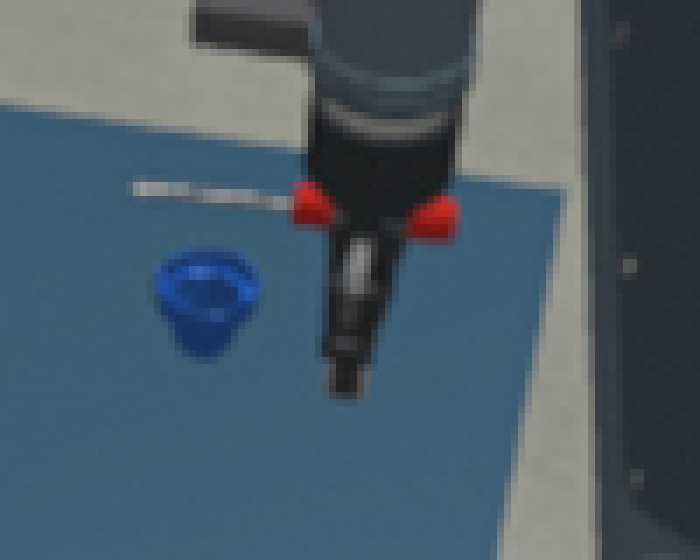

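The tip is at about z≈14 with TCP −19.5, consistent with an offset of about +33 mm. I'll continue down to the touch.

Emit:
play_rows(
  deltas=[
    {"fingers":0.27,"x":0,"y":0,"z":5,"wx":0,"wy":0,"wz":0},
    {"fingers":0.27,"x":0,"y":0,"z":8,"wx":0,"wy":0,"wz":0},
    {"fingers":0.27,"x":0,"y":0,"z":9,"wx":0,"wy":0,"wz":0},
  ],
)

```text
time_s: 6.48
eef_pos: [393.0, -316.3, -25.3]
tool_rot: [-3.141, 0.001, 0.0]
contact_force: [-12.1, 11.6, 43.9]
finger_gap: 0.63
```

Emit:
play_rows(
  deltas=[
    {"fingers":0.27,"x":0,"y":0,"z":1,"wx":0,"wy":0,"wz":0},
    {"fingers":0.27,"x":0,"y":0,"z":2,"wx":0,"wy":0,"wz":0},
  ],
)

```text
time_s: 6.72
eef_pos: [393.0, -316.4, -25.4]
tool_rot: [-3.141, 0.001, 0.0]
contact_force: [-17.6, 18.7, 68.2]
finger_gap: 0.637
```

Emit:
play_rows(
  deltas=[
    {"fingers":0.27,"x":0,"y":0,"z":1,"wx":0,"wy":0,"wz":0},
    {"fingers":0.27,"x":0,"y":0,"z":2,"wx":0,"wy":0,"wz":0},
  ],
)

```text
time_s: 6.98
eef_pos: [393.1, -316.4, -25.6]
tool_rot: [-3.141, 0.002, 0.001]
contact_force: [-24.3, 25.0, 90.0]
finger_gap: 0.631
```

Contact is at TCP z≈−25.3, so the fingertips are 25 mm behind the TCP at a 54 mm opening. I should have gated those last presses on the force reading. Now I'll lift off and go over the blue cup.

Emit:
play_rows(
  deltas=[
    {"fingers":0.27,"x":0,"y":0,"z":-40,"wx":0,"wy":0,"wz":0},
    {"fingers":1,"x":0,"y":0,"z":-85,"wx":0,"wy":0,"wz":0},
    {"fingers":1,"x":0,"y":0,"z":-85,"wx":0,"wy":0,"wz":0},
    {"fingers":1,"x":50,"y":0,"z":-85,"wx":0,"wy":0,"wz":0},
    {"fingers":1,"x":80,"y":0,"z":-85,"wx":0,"wy":0,"wz":0},
    {"fingers":1,"x":80,"y":0,"z":-85,"wx":0,"wy":0,"wz":0},
    {"fingers":1,"x":80,"y":0,"z":-85,"wx":0,"wy":0,"wz":0},
  ],
)

```text
time_s: 7.85
eef_pos: [471.7, -315.3, 51.5]
tool_rot: [-3.14, 0.002, -0.0]
contact_force: [0.0, -0.5, -0.1]
finger_gap: 1.001
```

```bash
python3 - <<'E'
from h import *
d=grab("side")
o=dict(np.load("pics/side0.npz"))
a=cv2.absdiff(d["color"],o["color"]).max(-1)
print(rim(d,(357,148),44,28),bot.state()["contact_force"])
c=np.hstack([o["color"][90:190,310:430],d["color"][90:190,310:430]])[...,::-1]
cv2.imwrite("pics/chk.png",cv2.resize(c,None,fx=3.3,fy=3.3,interpolation=0))
E
```

```text
{'n': 27, 'enc': array([ 472.6, -312.6,   25.6]), 'fit': array([ 472.7, -313.5,   24.2]), 'z': np.float64(42.6)} [-0.60858574 -0.80597871  0.08519879]
```

View pics/chk.png

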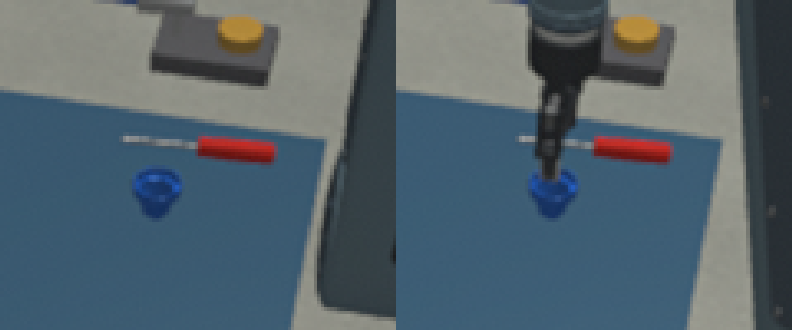

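Before and after crops match: the screwdriver and blue cup have not moved, and the fingers straddle the cup. Next I'll descend and grip.

Emit:
play_rows(
  deltas=[
    {"fingers":1,"x":1,"y":0,"z":30,"wx":0,"wy":0,"wz":0},
    {"fingers":1,"x":1,"y":0,"z":44,"wx":0,"wy":0,"wz":0},
    {"fingers":1,"x":1,"y":0,"z":44,"wx":0,"wy":0,"wz":0},
    {"fingers":0.1,"x":1,"y":0,"z":44,"wx":0,"wy":0,"wz":0},
    {"fingers":0.1,"x":1,"y":0,"z":44,"wx":0,"wy":0,"wz":0},
    {"fingers":0.1,"x":1,"y":0,"z":44,"wx":0,"wy":0,"wz":0},
    {"fingers":0.1,"x":1,"y":0,"z":44,"wx":0,"wy":0,"wz":0},
    {"fingers":0.1,"x":1,"y":0,"z":44,"wx":0,"wy":0,"wz":0},
  ],
  squeeze=35,
)

```text
time_s: 8.9
eef_pos: [474.5, -316.8, 10.2]
tool_rot: [3.14, -0.001, -0.0]
contact_force: [-1.7, 1.1, 6.4]
finger_gap: 0.613
```

Emit:
play_rows(
  deltas=[
    {"fingers":0.1,"x":0,"y":0,"z":-6,"wx":0,"wy":0,"wz":0},
    {"fingers":0.1,"x":0,"y":0,"z":-20,"wx":0,"wy":0,"wz":0},
    {"fingers":0.1,"x":0,"y":0,"z":-60,"wx":0,"wy":0,"wz":0},
    {"fingers":0.1,"x":0,"y":0,"z":-110,"wx":0,"wy":0,"wz":0},
    {"fingers":0.1,"x":0,"y":0,"z":-130,"wx":0,"wy":0,"wz":0},
    {"fingers":0.1,"x":0,"y":0,"z":-130,"wx":0,"wy":0,"wz":0},
    {"fingers":0.1,"x":0,"y":0,"z":-130,"wx":0,"wy":0,"wz":0},
  ],
)

```text
time_s: 9.78
eef_pos: [473.3, -315.6, 138.0]
tool_rot: [-3.141, 0.001, -0.001]
contact_force: [-0.6, -0.9, -0.7]
finger_gap: 0.616
```

```bash
cat >> h.py <<'E'
def bluecloud(d,lo,hi):
    h=cv2.cvtColor(d["color"],cv2.COLOR_RGB2HSV);return cv2.inRange(h,(106,lo,30),(125,hi,255))>0
E
python3 - <<'E'
from h import *
d=grab("side");s=bot.state();t=s["eef_pos"]
u,v=project(d,t)[0].astype(int);print(u,v,t)
c=d["color"][v-45:v+35,u-50:u+50,::-1]
cv2.imwrite("pics/lift.png",cv2.resize(c,None,fx=7,fy=7,interpolation=0))
W=pts(d);m=bluecloud(d,185,255);mm=np.zeros_like(m);mm[v-45:v+35,u-30:u+30]=m[v-45:v+35,u-30:u+30]
P=W[mm&(W[...,2]>60)&(abs(W[...,1]-t[1])<50)];print(len(P),np.percentile(P,[2,10,50,90,98],axis=0).round(1).tolist())
E
```

```text
359 123 [ 473.07987486 -315.34999374  137.48110689]
55 [[449.8, -342.4, 132.0], [453.7, -337.5, 136.2], [462.3, -304.7, 158.4], [480.2, -298.1, 170.3], [493.5, -294.8, 172.7]]
```

View pics/lift.png

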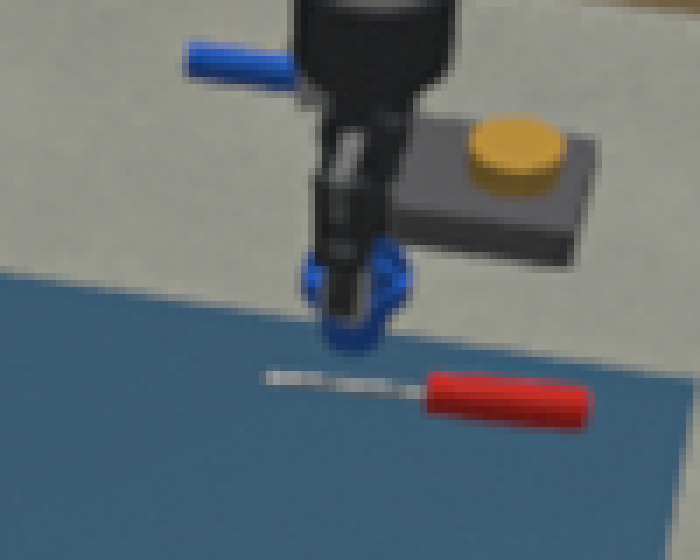

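The crop shows the blue cup held upright by its collar. TCP − 10.2 mm gives its underside height. I'll carry it over the black cup.

Emit:
play_rows(
  deltas=[
    {"fingers":0.1,"x":2,"y":-20,"z":0,"wx":0,"wy":0,"wz":0},
    {"fingers":0.1,"x":5,"y":-60,"z":0,"wx":0,"wy":0,"wz":0},
    {"fingers":0.1,"x":9,"y":-115,"z":0,"wx":0,"wy":0,"wz":0},
    {"fingers":0.1,"x":13,"y":-170,"z":0,"wx":0,"wy":0,"wz":0},
    {"fingers":0.1,"x":17,"y":-225,"z":0,"wx":0,"wy":0,"wz":0},
    {"fingers":0.1,"x":21,"y":-280,"z":0,"wx":0,"wy":0,"wz":0},
    {"fingers":0.1,"x":25,"y":-330,"z":0,"wx":0,"wy":0,"wz":0},
    {"fingers":0.1,"x":28,"y":-365,"z":0,"wx":0,"wy":0,"wz":0},
    {"fingers":0.1,"x":29,"y":-380,"z":0,"wx":0,"wy":0,"wz":0},
    {"fingers":0.1,"x":29,"y":-380,"z":0,"wx":0,"wy":0,"wz":0},
    {"fingers":0.1,"x":29,"y":-380,"z":0,"wx":0,"wy":0,"wz":0},
  ],
)

```text
time_s: 11.2
eef_pos: [502.8, 63.1, 138.6]
tool_rot: [3.141, 0.001, -0.001]
contact_force: [-0.5, 0.3, 0.1]
finger_gap: 0.611
```

```bash
python3 - <<'E'
from h import *
d=grab("side");s=bot.state();t=s["eef_pos"];print(t,s["tool_rot"])
W=pts(d);u,v=project(d,t)[0].astype(int);m=bluecloud(d,185,255);mm=np.zeros_like(m);mm[v-40:v+35,u-30:u+30]=m[v-40:v+35,u-30:u+30]
P=W[mm&(W[...,2]>60)&(abs(W[...,1]-t[1])<50)];print(len(P),np.percentile(P,[2,10,50,90,98],axis=0).round(1).tolist())
Q=P[abs(P[:,2]-171)<7];print("rim pts",len(Q),Q.min(0).round(1),Q.max(0).round(1))
c=d["color"][v-35:v+65,u-50:u+50,::-1]
cv2.imwrite("pics/over.png",cv2.resize(c,None,fx=6,fy=6,interpolation=0))
E
```

```text
[502.95368333  62.82662294 138.7181696 ] [ 3.14131115e+00  3.84179046e-04 -1.81177607e-03]
88 [[477.4, 36.7, 132.6], [482.1, 39.0, 140.4], [492.4, 46.6, 158.4], [501.0, 79.6, 170.2], [503.2, 83.7, 172.2]]
rim pts 23 [476.2  34.5 164.3] [498.6  85.8 173.2]
```

View pics/over.png

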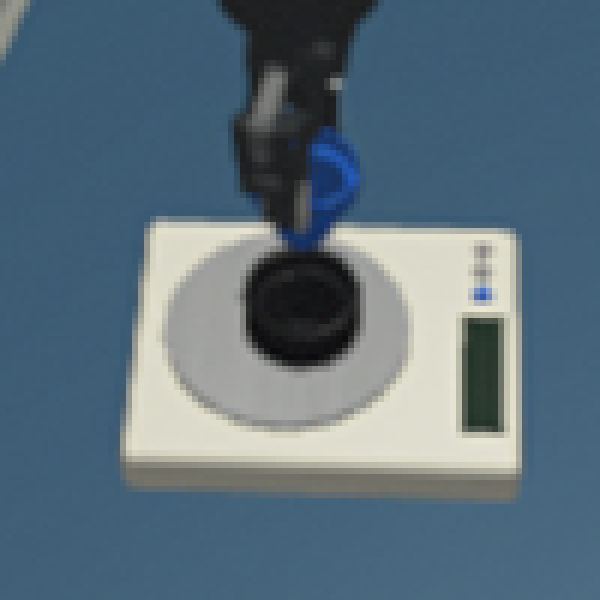

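The blue cup hangs upright above the black cup, about 1.5 mm off. I'll correct that and lower it.

Emit:
play_rows(
  deltas=[
    {"fingers":0.1,"x":-0.5,"y":-1.5,"z":15,"wx":0,"wy":0,"wz":0},
    {"fingers":0.1,"x":-0.5,"y":-1.5,"z":35,"wx":0,"wy":0,"wz":0},
    {"fingers":0.1,"x":-0.5,"y":-1.5,"z":50,"wx":0,"wy":0,"wz":0},
    {"fingers":0.1,"x":-0.5,"y":-1.5,"z":60,"wx":0,"wy":0,"wz":0},
    {"fingers":0.1,"x":-0.5,"y":-1.5,"z":66,"wx":0,"wy":0,"wz":0},
    {"fingers":0.1,"x":-0.5,"y":-1.5,"z":70,"wx":0,"wy":0,"wz":0},
    {"fingers":0.1,"x":-0.5,"y":-1.5,"z":72,"wx":0,"wy":0,"wz":0},
    {"fingers":0.1,"x":-0.5,"y":-1.5,"z":72,"wx":0,"wy":0,"wz":0},
  ],
)

```text
time_s: 12.25
eef_pos: [502.8, 65.4, 67.1]
tool_rot: [3.142, -0.0, -0.0]
contact_force: [0.2, -0.4, -1.5]
finger_gap: 0.614
```

Emit:
play_rows(
  deltas=[
    {"fingers":0.1,"x":0,"y":0,"z":1,"wx":0,"wy":0,"wz":0},
    {"fingers":0.1,"x":0,"y":0,"z":2,"wx":0,"wy":0,"wz":0},
    {"fingers":0.1,"x":0,"y":0,"z":2,"wx":0,"wy":0,"wz":0},
  ],
)

```text
time_s: 12.62
eef_pos: [502.6, 65.4, 64.9]
tool_rot: [-3.142, -0.0, -0.0]
contact_force: [0.1, 0.0, -0.6]
finger_gap: 0.614
```

Emit:
play_rows(
  deltas=[
    {"fingers":0.1,"x":0,"y":0,"z":1,"wx":0,"wy":0,"wz":0},
    {"fingers":0.1,"x":0,"y":0,"z":1,"wx":0,"wy":0,"wz":0},
  ],
)

```text
time_s: 12.88
eef_pos: [502.9, 65.1, 64.3]
tool_rot: [3.141, -0.001, -0.001]
contact_force: [-0.5, -1.0, 3.0]
finger_gap: 0.61
```

Contact came exactly at the predicted seat height. I'll release and retreat.

Emit:
play_rows(
  deltas=[
    {"fingers":0.5,"x":0,"y":0,"z":0,"wx":0,"wy":0,"wz":0},
    {"fingers":1,"x":0,"y":0,"z":0,"wx":0,"wy":0,"wz":0},
    {"fingers":1,"x":0,"y":0,"z":0,"wx":0,"wy":0,"wz":0},
    {"fingers":1,"x":0,"y":0,"z":-20,"wx":0,"wy":0,"wz":0},
    {"fingers":1,"x":0,"y":0,"z":-70,"wx":0,"wy":0,"wz":0},
    {"fingers":1,"x":-5,"y":-60,"z":-70,"wx":0,"wy":0,"wz":0},
    {"fingers":1,"x":-5,"y":-120,"z":-70,"wx":0,"wy":0,"wz":0},
    {"fingers":1,"x":-11,"y":-180,"z":-70,"wx":0,"wy":0,"wz":0},
    {"fingers":1,"x":-11,"y":-240,"z":-70,"wx":0,"wy":0,"wz":0},
    {"fingers":1,"x":-11,"y":-245,"z":-50,"wx":0,"wy":0,"wz":0},
    {"fingers":1,"x":-11,"y":-245,"z":-12,"wx":0,"wy":0,"wz":0},
    {"fingers":1,"x":-11,"y":-245,"z":-12,"wx":0,"wy":0,"wz":0},
  ],
)

```text
time_s: 14.38
eef_pos: [488.5, 308.5, 72.1]
tool_rot: [3.138, 0.008, -0.001]
contact_force: [-0.7, -0.7, 0.6]
finger_gap: 0.997
```

```bash
python3 - <<'E'
from h import *
t,s=grab("top"),grab("side")
for d in(t,s):
  p=project(d,[502,64.6,98])[0];W=pts(d)
  print(p.round(),rim(d,p,98,27,tol=5), rim(d,p,82,30,tol=5))
  p=project(d,[491.5,310.3,44])[0];print("orange",rim(d,p,44,27))
print(bot.state()["eef_pos"])
E
```

```text
[288. 212.] {'n': 52, 'enc': array([500.9,  64.4,  26.9]), 'fit': array([501.2,  64.1,  25.7]), 'z': np.float64(96.5)} {'n': 147, 'enc': array([502. ,  64.6,  29.9]), 'fit': array([499.3,  62.9,  24.2]), 'z': np.float64(83.1)}
orange {'n': 18, 'enc': array([479.6, 309.6,  23.7]), 'fit': array([490. , 310. ,  25.3]), 'z': np.float64(42.9)}
[323. 211.] {'n': 0, 'enc': array([0., 0., 0.]), 'fit': array([ 0.,  0., 27.]), 'z': np.float64(nan)} {'n': 0, 'enc': array([0., 0., 0.]), 'fit': array([ 0.,  0., 30.]), 'z': np.float64(nan)}
orange {'n': 45, 'enc': array([491. , 310.7,  26.9]), 'fit': array([492.6, 310.1,  25.8]), 'z': np.float64(43.5)}
[491.70960613 309.48494302  75.89045956]
  return _methods._mean(a, axis=axis, dtype=dtype,
  ret = um.true_divide(
h.py:32: RuntimeWarning: Mean of empty slice.
  return dict(n=len(W),enc=np.round([x,y,R],1),fit=np.round(f,1),z=W[:,2].mean().round(1))
  ret = ret.dtype.type(ret / rcount)
```

The blue rim is at about 97 mm (expected 98), level and centred on the black cup, so it is nested. Next is the orange cup.

Emit:
play_rows(
  deltas=[
    {"fingers":1,"x":0,"y":-0.8,"z":40,"wx":0,"wy":0,"wz":0},
    {"fingers":1,"x":0,"y":-0.8,"z":62,"wx":0,"wy":0,"wz":0},
    {"fingers":1,"x":0,"y":-0.8,"z":68,"wx":0,"wy":0,"wz":0},
    {"fingers":1,"x":0,"y":-0.8,"z":68,"wx":0,"wy":0,"wz":0},
    {"fingers":0.1,"x":0,"y":-0.8,"z":68,"wx":0,"wy":0,"wz":0},
    {"fingers":0.1,"x":0,"y":-0.8,"z":68,"wx":0,"wy":0,"wz":0},
    {"fingers":0.1,"x":0,"y":-0.8,"z":68,"wx":0,"wy":0,"wz":0},
    {"fingers":0.1,"x":0,"y":-0.8,"z":68,"wx":0,"wy":0,"wz":0},
    {"fingers":0.1,"x":0,"y":-0.8,"z":68,"wx":0,"wy":0,"wz":0},
  ],
)

```text
time_s: 15.6
eef_pos: [492.8, 311.5, 9.6]
tool_rot: [-3.141, -0.002, -0.0]
contact_force: [-1.5, -1.0, 6.2]
finger_gap: 0.609
```

Emit:
play_rows(
  deltas=[
    {"fingers":0.1,"x":0,"y":0,"z":-6,"wx":0,"wy":0,"wz":0},
    {"fingers":0.1,"x":0,"y":0,"z":-25,"wx":0,"wy":0,"wz":0},
    {"fingers":0.1,"x":0,"y":0,"z":-55,"wx":0,"wy":0,"wz":0},
    {"fingers":0.1,"x":0,"y":0,"z":-90,"wx":0,"wy":0,"wz":0},
    {"fingers":0.1,"x":0,"y":0,"z":-120,"wx":0,"wy":0,"wz":0},
    {"fingers":0.1,"x":0,"y":0,"z":-138,"wx":0,"wy":0,"wz":0},
    {"fingers":0.1,"x":0,"y":0,"z":-142,"wx":0,"wy":0,"wz":0},
    {"fingers":0.1,"x":0,"y":0,"z":-142,"wx":0,"wy":0,"wz":0},
  ],
)

```text
time_s: 16.6
eef_pos: [491.3, 311.0, 149.3]
tool_rot: [3.141, 0.001, -0.001]
contact_force: [-0.7, -0.0, -0.7]
finger_gap: 0.61
```

Emit:
play_rows(
  deltas=[
    {"fingers":0.1,"x":0,"y":8,"z":0,"wx":0,"wy":0,"wz":0},
    {"fingers":0.1,"x":1,"y":28,"z":0,"wx":0,"wy":0,"wz":0},
    {"fingers":0.1,"x":2,"y":58,"z":0,"wx":0,"wy":0,"wz":0},
    {"fingers":0.1,"x":4,"y":95,"z":0,"wx":0,"wy":0,"wz":0},
    {"fingers":0.1,"x":5,"y":135,"z":0,"wx":0,"wy":0,"wz":0},
    {"fingers":0.1,"x":7,"y":172,"z":0,"wx":0,"wy":0,"wz":0},
    {"fingers":0.1,"x":8,"y":203,"z":0,"wx":0,"wy":0,"wz":0},
    {"fingers":0.1,"x":9,"y":227,"z":0,"wx":0,"wy":0,"wz":0},
    {"fingers":0.1,"x":10,"y":241,"z":0,"wx":0,"wy":0,"wz":0},
    {"fingers":0.1,"x":10,"y":246,"z":0,"wx":0,"wy":0,"wz":0},
    {"fingers":0.1,"x":10,"y":246,"z":0,"wx":0,"wy":0,"wz":0},
    {"fingers":0.1,"x":10,"y":246,"z":0,"wx":0,"wy":0,"wz":0},
  ],
)

```text
time_s: 18.1
eef_pos: [501.5, 65.8, 149.8]
tool_rot: [-3.141, 0.0, 0.0]
contact_force: [0.3, 0.5, -0.8]
finger_gap: 0.613
```

```bash
python3 - <<'E'
from h import *
d=grab("side");s=bot.state();t=s["eef_pos"];print(t,s["tool_rot"])
u,v=project(d,t)[0].astype(int)
c=d["color"][v-35:v+65,u-50:u+50,::-1]
cv2.imwrite("pics/over2.png",cv2.resize(c,None,fx=6,fy=6,interpolation=0))
W=pts(d);m=mask(d,"orange")>0;mm=np.zeros_like(m);mm[v-35:v+65,u-50:u+50]=m[v-35:v+65,u-50:u+50]
P=W[mm&(W[...,2]>60)];print(len(P),np.percentile(P,[2,50,98],axis=0).round(1).tolist())
E
```

```text
[501.46034241  65.83077374 149.85413473] [-3.14140108e+00  1.37539375e-04  4.51984276e-04]
116 [[476.5, 40.1, 144.8], [490.3, 55.5, 172.0], [503.4, 96.2, 227.7]]
```

View pics/over2.png

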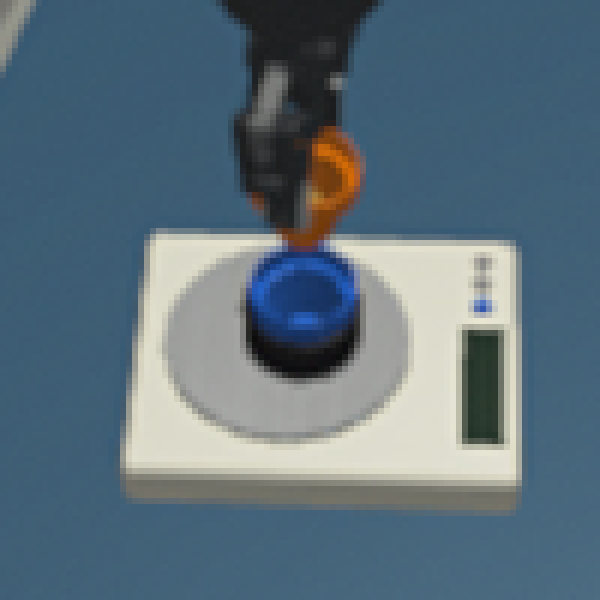

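The blue cup sits flush in the black cup, and the orange cup is held upright above them. Lowering now; the expected seat is at TCP 77.6.

Emit:
play_rows(
  deltas=[
    {"fingers":0.1,"x":0.5,"y":1,"z":12,"wx":0,"wy":0,"wz":0},
    {"fingers":0.1,"x":0.5,"y":1,"z":30,"wx":0,"wy":0,"wz":0},
    {"fingers":0.1,"x":0.5,"y":1,"z":48,"wx":0,"wy":0,"wz":0},
    {"fingers":0.1,"x":0.5,"y":1,"z":60,"wx":0,"wy":0,"wz":0},
    {"fingers":0.1,"x":0.5,"y":1,"z":66,"wx":0,"wy":0,"wz":0},
    {"fingers":0.1,"x":0.5,"y":1,"z":69,"wx":0,"wy":0,"wz":0},
    {"fingers":0.1,"x":0.5,"y":1,"z":70.5,"wx":0,"wy":0,"wz":0},
    {"fingers":0.1,"x":0.5,"y":1,"z":70.5,"wx":0,"wy":0,"wz":0},
  ],
)

```text
time_s: 19.15
eef_pos: [502.4, 64.1, 79.8]
tool_rot: [3.142, -0.001, -0.0]
contact_force: [-0.2, 0.1, -0.1]
finger_gap: 0.611
```

Emit:
play_rows(
  deltas=[
    {"fingers":0.1,"x":0,"y":0,"z":1,"wx":0,"wy":0,"wz":0},
    {"fingers":0.1,"x":0,"y":0,"z":2,"wx":0,"wy":0,"wz":0},
    {"fingers":0.1,"x":0,"y":0,"z":2,"wx":0,"wy":0,"wz":0},
  ],
)

```text
time_s: 19.52
eef_pos: [502.3, 64.1, 77.6]
tool_rot: [3.141, -0.0, -0.0]
contact_force: [0.4, -0.7, 0.5]
finger_gap: 0.609
```

Emit:
play_rows(
  deltas=[
    {"fingers":0.1,"x":0,"y":0,"z":0.7,"wx":0,"wy":0,"wz":0},
    {"fingers":0.1,"x":0,"y":0,"z":0.7,"wx":0,"wy":0,"wz":0},
  ],
)

```text
time_s: 19.77
eef_pos: [502.7, 64.0, 77.6]
tool_rot: [3.141, -0.001, -0.0]
contact_force: [-1.6, 0.4, 6.1]
finger_gap: 0.606
```

Seated at exactly the predicted height. I'll release, then check the gripper body's clearance above the fingertips before going lower.

Emit:
play_rows(
  deltas=[
    {"fingers":0.5,"x":0,"y":0,"z":0,"wx":0,"wy":0,"wz":0},
    {"fingers":1,"x":0,"y":0,"z":0,"wx":0,"wy":0,"wz":0},
    {"fingers":1,"x":0,"y":0,"z":0,"wx":0,"wy":0,"wz":0},
    {"fingers":1,"x":0,"y":0,"z":0,"wx":0,"wy":0,"wz":0},
  ],
)

```text
time_s: 20.27
eef_pos: [502.0, 64.2, 76.6]
tool_rot: [-3.142, 0.0, -0.0]
contact_force: [0.1, -0.1, 0.3]
finger_gap: 0.997
```

```bash
python3 - <<'E'
from h import *
d=grab("side");s=bot.state();t=s["eef_pos"];print(t,s["tool_rot"],s["finger_gap"])
u,v=project(d,t+[0,0,40])[0].astype(int);W=pts(d)
for uu in(u-12,u-6,u,u+6,u+12): print(uu,[W[vv,uu].round(0).astype(int).tolist() for vv in range(v-45,v+25,3)])
c=d["color"][v-75:v+45,u-60:u+60,::-1]
cv2.imwrite("pics/body.png",cv2.resize(c,None,fx=5,fy=5,interpolation=0))
E
```

```text
[501.98907931  64.17854355  76.60493725] [-3.14155169e+00  1.96659172e-04 -5.17608017e-04] 0.9986269183434433
311 [[525, 93, 318], [525, 92, 307], [526, 89, 294], [525, 95, 289], [528, 87, 270], [528, 89, 261], [528, 89, 250], [528, 89, 238], [594, -113, 4], [591, -102, 1], [587, -88, 2], [583, -75, 1], [579, -60, 3], [576, -50, -1], [564, -12, 30], [559, 7, 39], [555, 20, 39], [552, 31, 38], [549, 41, 36], [545, 55, 40], [541, 68, 41], [538, 78, 39], [535, 89, 40], [533, 99, 38]]
317 [[507, 100, 329], [508, 97, 316], [507, 100, 308], [508, 99, 297], [508, 100, 287], [509, 95, 271], [509, 97, 263], [509, 98, 252], [510, 96, 239], [510, 97, 228], [510, 98, 217], [508, 105, 213], [505, 116, 215], [502, 127, 215], [501, 130, 206], [502, 130, 194], [502, 130, 182], [502, 130, 169], [500, 137, 165], [507, 117, 126], [515, 91, 77], [515, 91, 63], [517, 86, 41], [515, 95, 38]]
323 [[492, 99, 331], [492, 99, 321], [492, 98, 310], [492, 98, 300], [493, 97, 288], [495, 90, 271], [493, 98, 267], [492, 99, 258], [493, 98, 245], [493, 98, 233], [493, 100, 224], [493, 100, 212], [493, 100, 200], [
[... 234 characters left out ...]
 92, 298], [478, 95, 289], [480, 87, 271], [479, 90, 263], [478, 92, 254], [479, 91, 241], [478, 91, 230], [483, 75, 200], [496, 20, 126], [520, -76, 2], [517, -64, 1], [491, 41, 110], [490, 45, 101], [490, 47, 89], [482, 76, 112], [481, 79, 101], [481, 80, 89], [480, 83, 79], [481, 81, 62], [481, 78, 43], [479, 89, 42]]
335 [[467, 74, 315], [466, 77, 308], [467, 74, 294], [470, 62, 271], [467, 75, 273], [466, 75, 263], [467, 71, 248], [467, 73, 238], [514, -136, 1], [510, -120, 4], [507, -107, 2], [504, -95, 1], [500, -78, 5], [498, -70, -1], [489, -32, 29], [486, -18, 31], [481, 1, 39], [478, 17, 44], [476, 24, 38], [473, 37, 40], [470, 49, 40], [468, 58, 37], [464, 72, 41], [461, 84, 42]]
```

View pics/body.png

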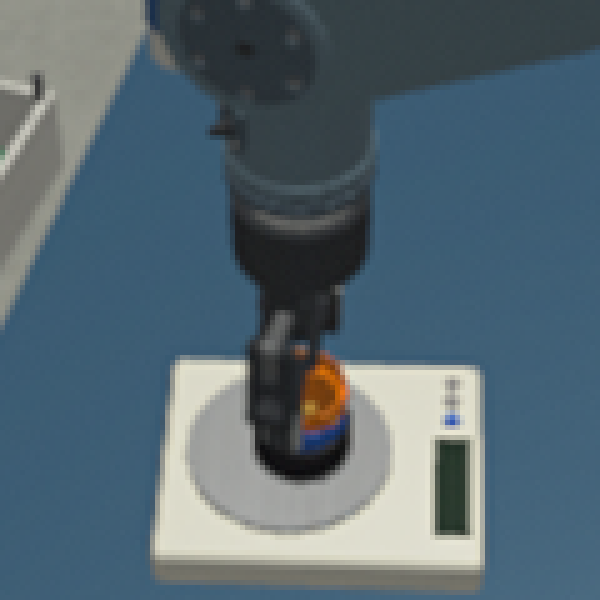

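Both standoffs are visible in the orange cup, and the stack is nested. The body's underside is about 120 mm above the TCP, so it clears the stack. I'll lower to the black collar and grip.

Emit:
play_rows(
  deltas=[
    {"fingers":1,"x":0,"y":-0.3,"z":15,"wx":0,"wy":0,"wz":0},
    {"fingers":1,"x":0,"y":-0.3,"z":30,"wx":0,"wy":0,"wz":0},
    {"fingers":1,"x":0,"y":-0.3,"z":40,"wx":0,"wy":0,"wz":0},
    {"fingers":1,"x":0,"y":-0.3,"z":41,"wx":0,"wy":0,"wz":0},
    {"fingers":1,"x":0,"y":-0.3,"z":41,"wx":0,"wy":0,"wz":0},
  ],
)

```text
time_s: 20.95
eef_pos: [502.2, 64.4, 35.6]
tool_rot: [-3.142, 0.0, -0.001]
contact_force: [-0.3, -0.1, 0.7]
finger_gap: 1.003
```

Emit:
play_rows(
  deltas=[
    {"fingers":0.5,"x":0,"y":0,"z":0,"wx":0,"wy":0,"wz":0},
    {"fingers":0.2,"x":0,"y":0,"z":0,"wx":0,"wy":0,"wz":0},
    {"fingers":0.2,"x":0,"y":0,"z":0,"wx":0,"wy":0,"wz":0},
    {"fingers":0.2,"x":0,"y":0,"z":0,"wx":0,"wy":0,"wz":0},
    {"fingers":0.2,"x":0,"y":0,"z":0,"wx":0,"wy":0,"wz":0},
  ],
  squeeze=50,
)

```text
time_s: 21.58
eef_pos: [503.0, 64.5, 36.7]
tool_rot: [3.142, -0.002, -0.001]
contact_force: [-0.4, 0.8, 6.5]
finger_gap: 0.684
```

The opening fits the 60 mm black collar, allowing for the same −2 mm bias seen on the 54 mm cups. Lifting gently.

Emit:
play_rows(
  deltas=[
    {"fingers":0.2,"x":0,"y":0,"z":-4,"wx":0,"wy":0,"wz":0},
    {"fingers":0.2,"x":0,"y":0,"z":-12,"wx":0,"wy":0,"wz":0},
    {"fingers":0.2,"x":0,"y":0,"z":-26,"wx":0,"wy":0,"wz":0},
    {"fingers":0.2,"x":0,"y":0,"z":-44,"wx":0,"wy":0,"wz":0},
    {"fingers":0.2,"x":0,"y":0,"z":-64,"wx":0,"wy":0,"wz":0},
    {"fingers":0.2,"x":0,"y":0,"z":-82,"wx":0,"wy":0,"wz":0},
    {"fingers":0.2,"x":0,"y":0,"z":-96,"wx":0,"wy":0,"wz":0},
    {"fingers":0.2,"x":0,"y":0,"z":-105,"wx":0,"wy":0,"wz":0},
    {"fingers":0.2,"x":0,"y":0,"z":-109,"wx":0,"wy":0,"wz":0},
    {"fingers":0.2,"x":0,"y":0,"z":-110,"wx":0,"wy":0,"wz":0},
    {"fingers":0.2,"x":0,"y":0,"z":-110,"wx":0,"wy":0,"wz":0},
    {"fingers":0.2,"x":0,"y":0,"z":-110,"wx":0,"wy":0,"wz":0},
  ],
)

```text
time_s: 23.08
eef_pos: [501.7, 64.5, 145.2]
tool_rot: [-3.141, 0.001, -0.001]
contact_force: [0.6, -0.3, -2.8]
finger_gap: 0.68
```

```bash
python3 - <<'E'
from h import *
d=grab("side");s=bot.state();t=s["eef_pos"];print(t,s["tool_rot"],s["finger_gap"],s["contact_force"])
u,v=project(d,t+[0,0,0])[0].astype(int);W=pts(d)
m=mask(d,"orange")>0;mm=np.zeros_like(m);mm[v-50:v+45,u-30:u+30]=m[v-50:v+45,u-30:u+30]
P=W[mm&(abs(W[...,0]-502)<35)&(abs(W[...,1]-64)<35)];print("orange z",np.percentile(P[:,2],[5,50,95]).round(1),len(P))
c=d["color"][v-60:v+60,u-60:u+60,::-1]
cv2.imwrite("pics/end.png",cv2.resize(c,None,fx=5,fy=5,interpolation=0))
E
```

```text
[501.77703964  64.48519909 145.25498414] [-3.14148777e+00  8.42065688e-04 -5.35238683e-04] 0.6859726289096045 [ 0.0216895   0.58879191 -3.14952919]
orange z [194.8 210.7 243.8] 78
```

View pics/end.png

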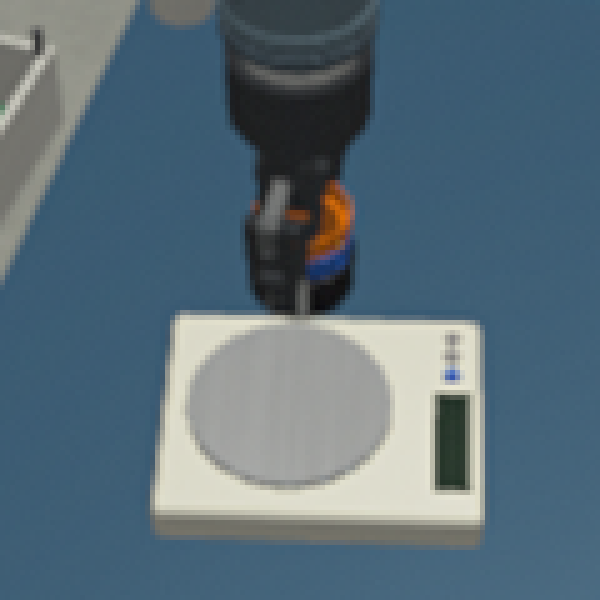

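The pan is empty, and the whole stack (black, blue, orange) hangs level in the gripper, raised 108 mm. I'll hold briefly and hand in.

Emit:
play_rows(
  deltas=[
    {"fingers":0.2,"x":0,"y":0,"z":0,"wx":0,"wy":0,"wz":0},
    {"fingers":0.2,"x":0,"y":0,"z":0,"wx":0,"wy":0,"wz":0},
    {"fingers":0.2,"x":0,"y":0,"z":0,"wx":0,"wy":0,"wz":0},
    {"fingers":0.2,"x":0,"y":0,"z":0,"wx":0,"wy":0,"wz":0},
  ],
)

```text
time_s: 23.62
eef_pos: [502.1, 64.4, 145.7]
tool_rot: [3.142, -0.0, -0.001]
contact_force: [0.7, -0.2, -1.5]
finger_gap: 0.684
```

```bash
python3 -c "
from rig import bot
s=bot.state();print(s['time_s'],s['eef_pos'],s['contact_force'],s['finger_gap']);print(bot.sign_off())"
```

```text
23.625 [502.11126961  64.42561168 145.73946848] [ 0.68269666 -0.17395037 -1.49152287] 0.6841299758084307
the job is handed in; nothing more can be done
None
```

I nested the blue cup into the black one, then the orange cup with its standoffs into the blue one. I then gripped the black cup's collar and lifted the stack about 109 mm above the pan. I handed in at 23.6 s with the arm still holding it.

**Last checks:**
- **Seating:** Both cups met resistance at the predicted seat heights. The blue rim measured about 97 mm against 98 mm expected.
- **Standoffs:** Brass was visible in the orange cup after nesting. I did not count the standoffs separately after the lift.
- **Hold:** The last picture shows the pan empty and the stack level. The grip opening was steady at 0.684 and the load read about 1.5–3 N, against about 2 N expected.

**What disagreed:**
- **Fingertip position:** By a touch on the bench, the fingertips sit about 25 mm behind the reported TCP, not 8 mm ahead as described. I worked from the touch value.
- **Touch force:** That fingertip touch peaked at about 94 N in total. This was more than intended, because I did not check the force between steps. It stayed under the 120 N wrist limit, and the blue cup and screwdriver had not moved.
- **Not checked:** I did not look again at the spool, spray can or circuit board at the end. The arm stayed clear of them.

I viewed 10 pictures after the first crop set, 11 or so in all, so slightly past the budget.

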